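Rebuild the shaft stack of a wafer-chuck rotation drive

ROBOT

A 6-joint arm with a two-finger parallel gripper is mounted at the origin on a cart in front of the work surface, level with it; the furniture and walls round the work are solid. World frame = base frame: x ahead of the robot, y to its left, z up, the work surface at z = 0. Lengths are in m, angles in rad, forces in N, time in s.
With the tool pointing down it reaches from about 0.3 to 0.775 m from the base axis. Payload 14.6 kg.
Tool frame: the origin (TCP) lies on the mounting face of the last link; the fingertips stand 199 mm ahead of it and the grasp point (between the pads) lies 180 mm ahead of it; z points along the fingers, y is the line along which they close (so a half turn about z gives the same grasp; the last joint's range is limited). The gripper opens to 94 mm and grips with 3 to 60 N. Pads are 16 mm wide; open, the fingers measure 119 mm over their backs; the gripper's body (75 mm by 177 mm) begins 78 mm behind the grasp point.
Start: joints at [1.196, 0.3, 1.521, -0, 1.321, -0.067], TCP at [0.167, 0.524, 0.405] pointing down, gripper open.
Joint ranges: [-3.03, 3.03], [-0.79, 2.21], [0.23, 2.52], [-1.04, 4.18], [0, 3.07], [-2.55, 2.55]. Speed limits (rad/s): [2.22, 2.22, 2.57, 3.14, 3.14, 3.14].

INTERFACE

Orientations are given as [roll, pitch, yaw] about the fixed x, y, z axes, in that order (R = Rz(yaw) Ry(pitch) Rx(roll)).
In Python, from station import telemetry, cams, workorder, finder gives the robot as it stands.
- The arm moves only by the tool jog_arm, never from a script. Its argument "rows" is a list of rows, each an object with "gripper": the finger opening in m, from 0 to 0.094; "slide": the shift along the tool's x, y, z in m, a list of three; "spin": the turn about the tool's z in rad. In form: [{"gripper": gripper, "slide": [tx, ty, tz], "spin": spin}, ...]. A call has 1 to 8 rows; each row is the pose to reach, as a shift and turn from the pose commanded when the call began, along the tool's axes at that moment; what a row does not reach only later rows make up. A row lasts 1/10 s, in which the tool goes at most 50 mm and 8.59 degrees, less where a joint would pass 70% of its speed; a pose out of reach is approached as far as the arm can. A call with a gripper value outside its range is refused whole. The fingers move at their own pace and stop on an object; "squeeze" is the grip in N (left out, the last holds). Time passes only in rows, so rows that repeat a pose let the fingers close. It gives the time, the measured TCP pose, the force, the opening and the grip force at its end, in the units of the state.
- telemetry.get_obs(): the state, without advancing time (a new reading comes with each control period).
- cams.camera(name): name is "scene" or "side" or "wrist"; returns (picture, depth): 420x560x3 uint8, red, green, blue; 420x560 float32, m along the optical axis (not along the pixel's ray), 0 where there is no reading.
- cams.camera_info(name): a dict with "camera_matrix" (3x3 intrinsics, pixels), "k1" (the pictures are not rectified: a ray, as slopes to the right and down, at radius r is drawn at 1 + k1 r^2 times it, then the intrinsics apply), "R" (3x3) and "t" (3): a world point X has camera coordinates R X + t; the wrist camera has in their place "tool_from_camera" (4x4, takes a point from camera to tool coordinates, whose origin is the TCP and whose axes are the flange's). Camera axes: x right, y down, z forward; pixel columns grow to the right and rows downward; lengths in m; the calibration is good to about 2 mm. A picture is of the moment at which its call begins: read the wrist's pose just before it. camera_info takes no time and is no camera call.
- workorder.hand_in(): hands the job in; it is judged then, once.
Trained networks look in the newest picture that a camera, given by its name, has taken for a name from the list of things; names that differ only in an ending like _2 or _b are one class to them, and where a whole thing is asked for, a point or a joint stands for the part that bears it (a point fixed in the world has none). Each returns a list of dicts, best first, with "confidence" (0 to 1); they miss things now and then, are a little off and sometimes report something else, mostly with a low value. They report only what shows in the picture. A call takes as long as a camera call. They do not tell look-alikes from the thing itself.
- finder.find_in(target, camera): "point" ([x, y, z] in m, in world coordinates, good to about 4 mm: the middle of the surface that is visible of it).
- finder.masks_of(target, camera): "region" (420x560 bool, what is visible of it).
The state is a dict: "time_s": time; "qpos": joint angles; "joint_vel": joint speeds; "tau": joint torques, N m; "ee_pos": TCP position; "eef_rot": TCP orientation; "force": force on the tool from outside, world axes, zero at the start; "moment": the same for the moment, N m; "grip_width": finger opening in m; "grip_force": force on a finger pad.
Only numpy, scipy, OpenCV 4.12 (cv2) and the standard library are available. Lean on these libraries where they do the work, as an engineer would, in place of code of your own. Each camera call takes 0.05 s, during which the arm holds its last target. There are 200 camera calls.

TASK

Put the chuck drive back together: on its upright shaft stack, from the bottom up, the ball bearing (down into its recess), the plain spacer ring, the toothed sector with its flatted bore matched to the flat of the shaft so that its teeth face the small brass pinion, and last the knurled end cap, open end down. Each part must be slid fully down onto the one below it and lie level before the next goes on; leave the other things on the bench where they are.

Things in the scene. Friction and masses are not known exactly. Their poses are not given: they have to be found in the camera images.
- chuck_drive: Drive unit fixed to the bench: dark base plate 140x108x8 mm with a grey aluminium bearing block (80x84 mm, top at 30 mm) and a small motor (42 mm square, top at 30 mm). Origin: on the bench, on the axis of the upright steel shaft; z up, +x towards the motor. Undersides of the seated parts lie this high above the bench: bearing 26, spacer 38, sector gear 52, end cap 70 mm.
- shaft_tip (a point): Centre of the shaft's tip, 82 mm above the bench. The shaft is 18 mm thick and has one flat along its length, 3 mm from the axis, on the drive's +x side (looking at the motor); the top 5 mm taper to about half size.
- recess (a point): Centre of the floor of the recess round the shaft's foot, 26 mm above the bench: 48 mm in diameter, 4 mm deep below the block's top. The bearing goes in here. Round the bench, mind the dark enclosure: its front right post stands at x 0.34, y -0.37 (30 mm square, full height), and a shelf hangs at the left from y 0.40 outwards, 0.26 m up.
- bearing: Ball bearing lying flat: bright steel races, black seal between; outer diameter 42 mm, 12 mm high, bore 20.6 mm. Origin: centre of the underside, z up. Seated, its lower 4 mm are inside the recess, so grip it by the upper 6 mm. Set it down with the fingers closing along the drive's y: the motor's brass pinion, 20 mm thick, stands 58 mm from the shaft on +x and is 64 mm high.
- spacer: Plain aluminium spacer ring lying flat, outer diameter 32 mm, 14 mm high, round bore 20.6 mm. Origin: centre of the underside, z up.
- sector_gear: Gear sector lying flat: white plastic fan, 6 mm thick, 80 degrees wide, toothed edge 51 mm from the axis, on a steel hub (diameter 30, height 18 mm) with a 20.6 mm bore that has one flat 4.2 mm from the axis. Grip the hub above the fan, any way round. Origin: hub axis, underside; z up; +x: middle of the fan, and the side of the bore's flat. Fits the shaft only with +x along the drive's +x.
- end_cap: Bright steel end cap, knurled, closed end up: diameter 34 mm, 20 mm high, blind round bore 20.6 mm, 14 mm deep, open below. Origin: centre of the underside, z up. Seated, it stands on the gear's hub and covers the shaft's tip.
- dish: Bystander: turned aluminium dish with a lid that has a black tab, diameter 63 mm, 38 mm high, loose. Origin: centre of the underside.
- tweezers: Bystander: steel tweezers lying flat, 17 x 127 x 9 mm, long along y, loose. Origin: centre of the underside.
- driver: Bystander: small screwdriver with a red handle lying flat, 11 x 120 x 11 mm, long along y, loose. Origin: centre of the underside.
Not all that is in view belongs to the job. Leave any green look-alike of the bearing alone.

How it is judged:
On the way, in this order (a step that is already met when the one before it is completed fails the run):
1. The bearing lies fully down in the recess round the shaft, with all before it still in place, and let go (z of bearing in the frame of chuck_drive between 0.0235 and 0.0285 m and horizontal distance between bearing and chuck_drive below 0.003 m and angle between bearing's own z axis and vertical below 0.08 rad and contact force between the fingers and bearing below 0.05 N and linear speed of bearing below 0.02 m/s), for 0.2 s.
2. The spacer ring lies on the bearing, with all before it still in place, and let go (z of bearing in the frame of chuck_drive between 0.0235 and 0.0285 m and horizontal distance between each of bearing, spacer and chuck_drive below 0.003 m and angle between each of bearing, spacer's own z axis and vertical below 0.08 rad and z of spacer in the frame of chuck_drive between 0.0355 and 0.0405 m and contact force between the fingers and spacer below 0.05 N and linear speed of spacer below 0.02 m/s), for 0.2 s.
3. The sector gear lies on the spacer, its bore matched to the shaft's flat, with all before it still in place, and let go (z of bearing in the frame of chuck_drive between 0.0235 and 0.0285 m and horizontal distance between each of bearing, spacer, sector_gear and chuck_drive below 0.003 m and angle between each of bearing, spacer, sector_gear's own z axis and vertical below 0.08 rad and z of spacer in the frame of chuck_drive between 0.0355 and 0.0405 m and z of sector_gear in the frame of chuck_drive between 0.0495 and 0.0545 m and angle between the x axis of sector_gear and the x axis of chuck_drive, either way round below 0.35 rad and contact force between the fingers and sector_gear below 0.05 N and linear speed of sector_gear below 0.02 m/s), for 0.2 s.
4. The end cap stands on the sector gear's hub, over the shaft's tip, with all before it still in place, and let go (z of bearing in the frame of chuck_drive between 0.0235 and 0.0285 m and horizontal distance between each of bearing, spacer, sector_gear, end_cap and chuck_drive below 0.003 m and angle between each of bearing, spacer, sector_gear, end_cap's own z axis and vertical below 0.08 rad and z of spacer in the frame of chuck_drive between 0.0355 and 0.0405 m and z of sector_gear in the frame of chuck_drive between 0.0495 and 0.0545 m and angle between the x axis of sector_gear and the x axis of chuck_drive, either way round below 0.35 rad and z of end_cap in the frame of chuck_drive between 0.0675 and 0.0725 m and contact force between the fingers and end_cap below 0.05 N and linear speed of end_cap below 0.02 m/s), for 0.2 s.
At the end, for the whole second after the job is handed in: Bearing, spacer, sector gear, cap on the shaft in this order: each underside within 2.5 mm of its seated height, centre within 3 mm of the axis, level within 0.08 rad; fan to the motor within 0.35 rad; all at rest; dish, tweezers and screwdriver moved under 30 mm (z of bearing in the frame of chuck_drive between 0.0235 and 0.0285 m and horizontal distance between each of bearing, spacer, sector_gear, end_cap and chuck_drive below 0.003 m and angle between each of bearing, spacer, sector_gear, end_cap's own z axis and vertical below 0.08 rad and z of spacer in the frame of chuck_drive between 0.0355 and 0.0405 m and z of sector_gear in the frame of chuck_drive between 0.0495 and 0.0545 m and angle between the x axis of sector_gear and the x axis of chuck_drive, either way round below 0.35 rad and z of end_cap in the frame of chuck_drive between 0.0675 and 0.0725 m and linear speed of each of bearing, spacer, sector_gear, end_cap below 0.02 m/s and angular speed of each of bearing, spacer, sector_gear, end_cap below 0.2 rad/s and distance of each of dish, tweezers, driver from where it was at the start of the episode below 0.03 m); the robot touches nothing.
It fails at once if the dish is pushed more than 30 mm from its place (distance of dish from where it was at the start of the episode above 0.03 m).
It fails at once if the tweezers are pushed more than 30 mm from their place (distance of tweezers from where it was at the start of the episode above 0.03 m).
It fails at once if the screwdriver is pushed more than 30 mm from its place (distance of driver from where it was at the start of the episode above 0.03 m).
It also fails if it takes over 120 s, if anything falls off the work surface, if the arm or the gripper's body presses on something with over 40 N, if the wrist force passes 120 N, or if a joint passes its speed limit or range.

## Working session

There is one attempt and no reset: what is moved stays moved. The work goes in short steps, Python scripts to look and compute and a tool call to move; the robot and the scene stay as the last step left them, time stands still between calls to the robot, and variables do not carry over. Pictures are saved under pics/ and viewed, at most 14 in all, crops included, and the job is handed in when it is done.

Besides the shell and the picture viewer there is one more tool, called after "Call:" as a command line: name --argument value ..., lists and objects as JSON in quotes. jog_arm: Moves the arm, as the interface text tells. Its arguments: {"type":"object","properties":{"rows":{"type":"array","items":{"type":"object","properties":{"gripper":{"type":"number"},"slide":{"type":"array","items":{"type":"number"}},"spin":{"type":"number"}}}},"squeeze":{"type":"number"}},"required":["rows"]}

```bash
ls; mkdir -p pics; cat > h.py <<'E'
import numpy as np, cv2
from scipy.spatial.transform import Rotation as Ro
from station import telemetry, cams, workorder, finder
def cap(n):
    o=telemetry.get_obs(); p,d=cams.camera(n); i=cams.camera_info(n)
    K=np.array(i["camera_matrix"]);k1=i["k1"]
    if n=="wrist":
        T=np.eye(4);T[:3,:3]=Ro.from_euler('xyz',o["eef_rot"]).as_matrix();T[:3,3]=o["ee_pos"]
        W=T@np.array(i["tool_from_camera"])
    else:
        R=np.array(i["R"]);t=np.array(i["t"]);W=np.eye(4);W[:3,:3]=R.T;W[:3,3]=-R.T@t
    return dict(p=p,d=d,K=K,k1=k1,W=W,o=o)
def cloud(c):
    h,w=c["d"].shape;v,u=np.mgrid[:h,:w].astype(float)
    q=cv2.undistortPoints(np.stack([u.ravel(),v.ravel()],1)[:,None],c["K"],np.array([c["k1"],0,0,0.]))[:,0]
    d=c["d"].ravel()
    P=np.stack([q[:,0]*d,q[:,1]*d,d],1)@c["W"][:3,:3].T+c["W"][:3,3]
    P[d==0]=np.nan
    return P.reshape(h,w,3)
def save(c,f,crop=None,s=1):
    p=c["p"][:,:,::-1]
    if crop: a,b,cc,d=crop;p=p[b:d,a:cc]
    cv2.imwrite("pics/"+f,cv2.resize(p,None,fx=s,fy=s,interpolation=cv2.INTER_CUBIC))
def st():
    o=telemetry.get_obs();print({k:np.round(o[k],4).tolist() for k in("time_s","qpos","ee_pos","eef_rot","force","grip_width","grip_force")})
E
python3 - <<'E'
from h import *
st()
for n in("scene","side"):
    c=cap(n);save(c,n+"0.png");print(n,c["W"][:3,3].round(3),c["W"][:3,2].round(2))
    P=cloud(c)
    for t in["chuck_drive","bearing","spacer","sector_gear","end_cap","dish","tweezers","driver"]:
        for m in finder.masks_of(t,n):
            r=m["region"];v,u=np.where(r);q=P[r]
            print(t,round(m["confidence"],2),"px",int(u.mean()),int(v.mean()),r.sum(),np.nanmedian(q,0).round(3),"zmax",np.nanpercentile(q[:,2],95).round(3))
st()
E
```

```text
pics
{'time_s': 0.0, 'qpos': [1.1964, 0.3005, 1.5216, -0.0, 1.3207, -0.0666], 'ee_pos': [0.1666, 0.5241, 0.4041], 'eef_rot': [-3.1405, -0.0, 2.8338], 'force': [0.1444, 0.099, 0.0924], 'grip_width': 0.0941, 'grip_force': 0.0}
scene [ 0.048 -0.361  0.877] [ 0.48  0.39 -0.79]
chuck_drive 0.57 px 316 214 2073 [ 0.598 -0.01   0.028] zmax 0.059
bearing 0.63 px 268 186 201 [0.611 0.151 0.011] zmax 0.015
bearing 0.61 px 235 178 195 [0.579 0.236 0.011] zmax 0.015
spacer 0.73 px 387 273 152 [ 0.578 -0.226  0.013] zmax 0.018
spacer 0.32 px 211 215 382 [0.45  0.197 0.007] zmax 0.02
sector_gear 0.95 px 211 215 343 [0.452 0.198 0.007] zmax 0.019
end_cap 0.78 px 272 263 214 [ 0.435 -0.012  0.02 ] zmax 0.023
dish 0.84 px 341 314 811 [ 0.425 -0.204  0.026] zmax 0.033
tweezers 0.45 px 191 187 42 [0.482 0.305 0.007] zmax 0.011
driver 0.47 px 380 226 128 [ 0.68  -0.146  0.01 ] zmax 0.014
side [ 0.195 -0.808  0.637] [ 0.33  0.8  -0.51]
chuck_drive 0.58 px 314 246 2290 [ 0.6   -0.018  0.025] zmax 0.057
bearing 0.52 px 284 216 157 [0.609 0.14  0.009] zmax 0.012
spacer 0.78 px 353 316 261 [ 0.579 -0.23   0.01 ] zmax 0.015
sector_gear 0.5 px 212 222 276 [0.441 0.194 0.004] zmax 0.017
dish 0.93 px 276 329 754 [ 0.434 -0.219  0.024] zmax 0.033
tweezers 0.56 px 216 202 11 [0.481 0.292 0.003] zmax 0.008
driver 0.47 px 376 277 148 [ 0.68  -0.15   0.008] zmax 0.011
{'time_s': 0.9, 'qpos': [1.1964, 0.2999, 1.521, 0.0, 1.3206, -0.0666], 'ee_pos': [0.1666, 0.5241, 0.4046], 'eef_rot': [3.1415, -0.0, 2.8338], 'force': [0.229, 0.6748, 0.4563], 'grip_width': 0.0943, 'grip_force': 0.0}
```

View pics/scene0.png

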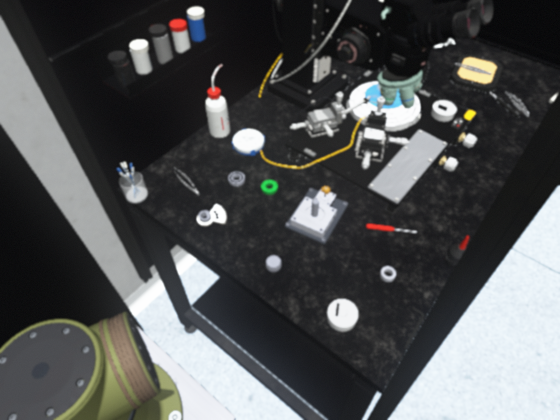

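```bash
python3 - <<'E'
from h import *
p=cv2.imread("pics/scene0.png")[150:320,160:430]
cv2.imwrite("pics/crop0.png",cv2.resize(p,None,fx=2.9,fy=2.9,interpolation=cv2.INTER_CUBIC))
E
```

```text
(no output)
```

View pics/crop0.png

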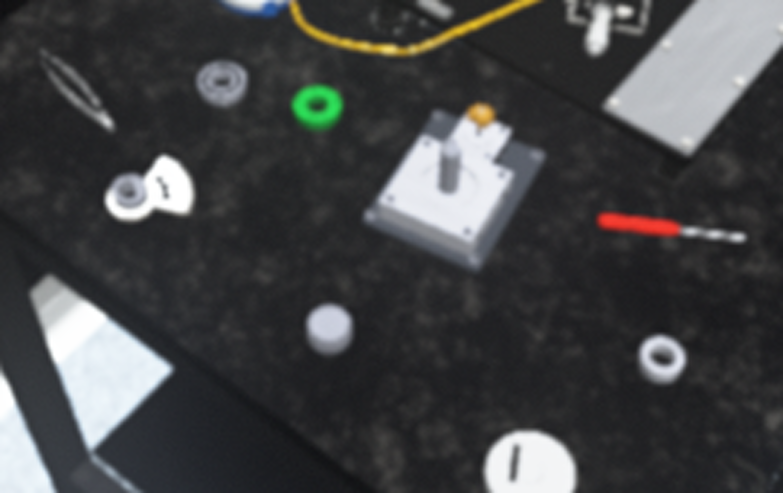

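The candidates for the bearing are the steel ring at px (236,178) and the green look-alike at (268,186). I choose the steel one. Spacer (388,273), cap (273,263) and sector (211,215) are unambiguous.

```bash
cat >> h.py <<'E'
def go(x,y,z,yaw=None):
    "slide/spin from current commanded pose (assume = measured)"
    o=telemetry.get_obs();R=Ro.from_euler('xyz',o["eef_rot"]).as_matrix()
    s=R.T@(np.array([x,y,z])-o["ee_pos"]);w=0
    if yaw is not None: w=-((yaw-o["eef_rot"][2]+np.pi)%(2*np.pi)-np.pi)
    print("slide",s.round(4).tolist(),"spin",round(float(w),4))
E
python3 - <<'E'
from h import *
i=cams.camera_info("wrist");print(np.array(i["tool_from_camera"]).round(3),i["camera_matrix"])
go(.55,.236,.40,np.pi)
E
```

```text
[[ 0.001 -0.958 -0.287  0.085]
 [ 1.     0.001  0.001 -0.001]
 [-0.    -0.287  0.958  0.021]
 [ 0.     0.     0.     1.   ]] [[289.57247091   0.         278.72756683]
 [  0.         289.57247091 210.01068762]
 [  0.           0.           1.        ]]
slide [-0.4526, -0.1585, 0.0046] spin -0.3078
```

```bash
python3 - <<'E'
from h import *
go(.25,.3,.42,np.pi)
go(.52,.12,.42,np.pi)
E
```

```text
slide [-0.1474, -0.1883, -0.0154] spin -0.3078
slide [-0.4592, -0.2781, -0.0154] spin -0.3078
```

Call:
jog_arm --rows '[{"gripper": 0.094,"slide": [-0.147,-0.188,-0.015],"spin": -0.308},{"gripper": 0.094,"slide": [-0.147,-0.188,-0.015],"spin": -0.308},{"gripper": 0.094,"slide": [-0.147,-0.188,-0.015],"spin": -0.308},{"gripper": 0.094,"slide": [-0.147,-0.188,-0.015],"spin": -0.308},{"gripper": 0.094,"slide": [-0.147,-0.188,-0.015],"spin": -0.308},{"gripper": 0.094,"slide": [-0.147,-0.188,-0.015],"spin": -0.308},{"gripper": 0.094,"slide": [-0.147,-0.188,-0.015],"spin": -0.308}]'

```text
time_s: 1.6
ee_pos: [0.25, 0.3001, 0.4201]
eef_rot: [3.141, 0.001, 3.14]
force: [0.3, -0.4, -0.2]
grip_width: 0.0942
grip_force: 0.0
```

```bash
python3 - <<'E'
from h import *
st()
go(.5,.1,.42,np.pi)
E
```

```text
{'time_s': 1.6, 'qpos': [0.7825, -0.08, 1.906, 0.0001, 1.3144, -0.7868], 'ee_pos': [0.25, 0.3001, 0.4201], 'eef_rot': [3.1407, 0.0008, 3.14], 'force': [0.2916, -0.3703, -0.2439], 'grip_width': 0.0942, 'grip_force': 0.0}
slide [-0.2503, -0.1997, 0.0001] spin -0.0016
```

Call:
jog_arm --rows '[{"gripper": 0.094,"slide": [-0.25,-0.2,0]},{"gripper": 0.094,"slide": [-0.25,-0.2,0]},{"gripper": 0.094,"slide": [-0.25,-0.2,0]},{"gripper": 0.094,"slide": [-0.25,-0.2,0]},{"gripper": 0.094,"slide": [-0.25,-0.2,0]},{"gripper": 0.094,"slide": [-0.25,-0.2,0]},{"gripper": 0.094,"slide": [-0.25,-0.2,0]},{"gripper": 0.094,"slide": [-0.25,-0.2,0]}]'

```text
$.rows[0]: bad value
```

```bash
python3 - <<'E'
from h import *
st()
c=cap("wrist");save(c,"w1.png",s=1.4);P=cloud(c);np.savez("w1.npz",P=P,p=c["p"])
n="wrist"
for t in["chuck_drive","bearing","spacer","sector_gear","end_cap"]:
    for m in finder.masks_of(t,n):
        r=m["region"];v,u=np.where(r);q=P[r];q=q[~np.isnan(q[:,0])]
        top=q[q[:,2]>np.percentile(q[:,2],97)-.003]
        x0,x1=np.percentile(q[:,:2],[1,99],axis=0);t0,t1=np.percentile(top[:,:2],[1,99],axis=0)
        print(t,round(m["confidence"],2),"px",int(u.mean()),int(v.mean()),r.sum(),"mid",((x0+x1)/2).round(4),(x1-x0).round(3),"top",((t0+t1)/2).round(4),(t1-t0).round(3),"zmax",np.percentile(q[:,2],97).round(3))
E
```

```text
{'time_s': 1.6, 'qpos': [0.7825, -0.08, 1.906, 0.0001, 1.3144, -0.7868], 'ee_pos': [0.25, 0.3001, 0.4201], 'eef_rot': [3.1407, 0.0008, 3.14], 'force': [0.2916, -0.3703, -0.2439], 'grip_width': 0.0942, 'grip_force': 0.0}
bearing 0.69 px 241 371 420 mid [0.5771 0.2341] [0.039 0.039] top [0.5773 0.2339] [0.04  0.039] zmax 0.012
bearing 0.68 px 194 384 412 mid [0.6087 0.1491] [0.04  0.038] top [0.6094 0.1484] [0.039 0.038] zmax 0.012
sector_gear 0.93 px 216 308 979 mid [0.4482 0.1957] [0.066 0.06 ] top [0.4334 0.207 ] [0.029 0.028] zmax 0.018
end_cap 0.54 px 87 292 37 mid [ 0.4236 -0.0088] [0.004 0.015] top [ 0.4227 -0.0082] [0.002 0.013] zmax 0.009
```

View pics/w1.png

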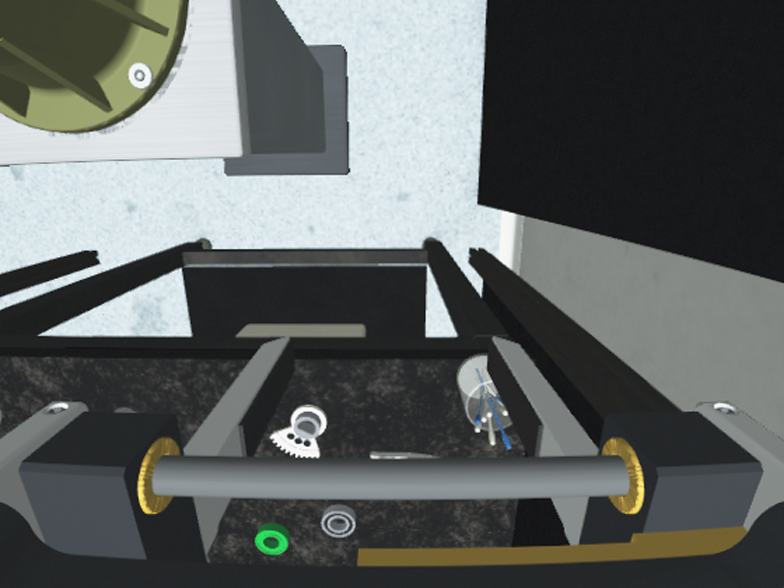

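The move was refused because spin was missing. The wrist view shows the bearing at (340,522), the green one at (271,540) and the sector at (300,435). Continuing.

Call:
jog_arm --rows '[{"gripper": 0.094,"slide": [-0.2,-0.25,0],"spin": 0},{"gripper": 0.094,"slide": [-0.2,-0.25,0],"spin": 0},{"gripper": 0.094,"slide": [-0.2,-0.25,0],"spin": 0},{"gripper": 0.094,"slide": [-0.2,-0.25,0],"spin": 0},{"gripper": 0.094,"slide": [-0.2,-0.25,0],"spin": 0},{"gripper": 0.094,"slide": [-0.2,-0.25,0],"spin": 0},{"gripper": 0.094,"slide": [-0.2,-0.25,0],"spin": 0},{"gripper": 0.094,"slide": [-0.2,-0.25,0],"spin": 0}]'

```text
time_s: 2.7
ee_pos: [0.4511, 0.0491, 0.419]
eef_rot: [-3.141, -0.001, 3.139]
force: [-0.4, 0.9, -0.8]
grip_width: 0.094
grip_force: 0.0
```

```bash
cat >> h.py <<'E'
def meas(f,ts):
    st();c=cap("wrist");save(c,f,s=1.4);P=cloud(c)
    for t in ts:
        for m in finder.masks_of(t,"wrist"):
            r=m["region"];v,u=np.where(r);q=P[r];q=q[~np.isnan(q[:,0])]
            top=q[q[:,2]>np.percentile(q[:,2],97)-.003]
            t0,t1=np.percentile(top[:,:2],[1,99],axis=0)
            print(t,round(m["confidence"],2),"px",int(u.mean()),int(v.mean()),r.sum(),"med",np.median(q,0).round(4),"top",((t0+t1)/2).round(4),(t1-t0).round(3),"circ",np.round(cv2.minEnclosingCircle(top[:,:2].astype(np.float32)*1000)[0],1),"zmax",np.percentile(q[:,2],97).round(3))
    return c,P
E
python3 - <<'E'
from h import *
c,P=meas("w2.png",["chuck_drive","bearing","spacer","sector_gear","end_cap","shaft_tip"])
np.savez("w2.npz",P=P,p=c["p"])
E
```

```text
{'time_s': 2.7, 'qpos': [0.0277, 0.0712, 1.7581, -0.0002, 1.3136, -1.5409], 'ee_pos': [0.4511, 0.0491, 0.419], 'eef_rot': [-3.1414, -0.0012, 3.1395], 'force': [-0.391, 0.9285, -0.7541], 'grip_width': 0.094, 'grip_force': 0.0}
chuck_drive 0.79 px 247 287 5170 med [0.5932 0.0023 0.028 ] top [ 0.5298 -0.0051] [0.145 0.016] circ [529.7  -5.1] zmax 0.069
bearing 0.75 px 343 288 524 med [0.6078 0.1468 0.0104] top [0.6095 0.1477] [0.04 0.04] circ [609.7 147.4] zmax 0.012
bearing 0.61 px 401 268 496 med [0.5734 0.2354 0.0104] top [0.5771 0.2343] [0.038 0.039] circ [577.4 234.6] zmax 0.012
spacer 0.71 px 101 269 398 med [ 0.5782 -0.2256  0.0105] top [ 0.5787 -0.2262] [0.031 0.03 ] circ [ 578.6 -226.1] zmax 0.014
sector_gear 0.72 px 384 186 1431 med [0.4506 0.1958 0.0051] top [0.4346 0.2057] [0.029 0.03 ] circ [434.4 206.1] zmax 0.018
end_cap 0.56 px 235 179 547 med [ 0.4365 -0.0097  0.0191] top [ 0.4383 -0.0111] [0.029 0.029] circ [438.1 -10.8] zmax 0.021
end_cap 0.41 px 385 186 1289 med [0.4506 0.1958 0.0052] top [0.4346 0.2057] [0.029 0.03 ] circ [434.4 206.1] zmax 0.018
end_cap 0.21 px 247 287 5147 med [0.5932 0.0022 0.028 ] top [0.5124 0.016 ] [0.18  0.058] circ [512.4  16.6] zmax 0.068
shaft_tip 0.6 px 247 287 5186 med [0.5931 0.0026 0.028 ] top [ 0.5964 -0.0051] [0.012 0.016] circ [530.   -5.1] zmax 0.068
```

View pics/w2.png

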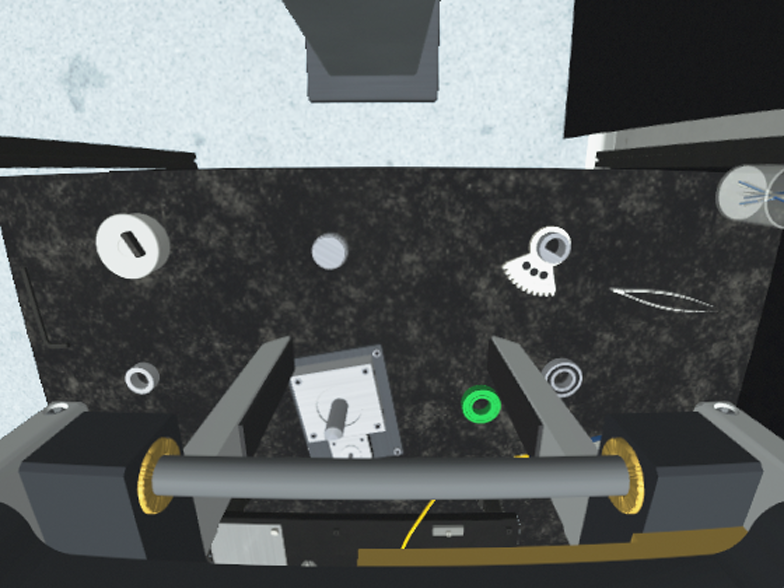

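The view shows everything: the drive at px (340,415) with the shaft standing at (338,410), the bearing (563,378), green (481,405), spacer (142,378), cap (329,252), sector (540,262), dish (132,245) and tweezers (660,298). I'll take a closer view of the drive.

Call:
jog_arm --rows '[{"gripper": 0.094,"slide": [-0.05,-0.06,0.07],"spin": 0},{"gripper": 0.094,"slide": [-0.05,-0.06,0.07],"spin": 0},{"gripper": 0.094,"slide": [-0.05,-0.06,0.07],"spin": 0},{"gripper": 0.094,"slide": [-0.05,-0.06,0.07],"spin": 0}]'

```text
time_s: 3.45
ee_pos: [0.4999, -0.0095, 0.3491]
eef_rot: [3.141, -0.002, 3.141]
force: [0.3, 0.5, -0.5]
grip_width: 0.0941
grip_force: 0.0
```

```bash
python3 - <<'E'
from h import *
c,P=meas("w3.png",["chuck_drive"]);np.savez("w3.npz",P=P,p=c["p"])
m=finder.masks_of("chuck_drive","wrist")[0]["region"]
for f,PP in(("w3",P),):
    b=m&(abs(P[...,2]-.030)<.004)
    n,l,s,_=cv2.connectedComponentsWithStats(b.astype(np.uint8))
    b=l==1+np.argmax(s[1:,4])
    print("blk",b.sum(),P[b][:,2].mean(),cv2.minAreaRect((P[b][:,:2]*1000).astype(np.float32)))
    for z0,z1 in((.036,.05),(.05,.065),(.065,.078),(.078,.09)):
        q=P[m&(P[...,2]>z0)&(P[...,2]<z1)]; 
        q=q[(abs(q[:,0]-.6)<.03)]
        if len(q):print(z0,len(q),q.min(0).round(4),q.max(0).round(4),np.median(q,0).round(4))
E
```

```text
{'time_s': 3.45, 'qpos': [-0.0922, 0.2445, 1.7272, 0.0001, 1.1717, -1.6626], 'ee_pos': [0.4999, -0.0095, 0.3491], 'eef_rot': [3.1413, -0.0018, 3.1412], 'force': [0.3391, 0.4632, -0.4696], 'grip_width': 0.0941, 'grip_force': 0.0}
chuck_drive 0.66 px 284 280 7883 med [ 0.5909 -0.0031  0.0281] top [ 0.5366 -0.0059] [0.132 0.016] circ [537.2  -8.2] zmax 0.071
chuck_drive 0.45 px 277 146 800 med [ 0.438  -0.0111  0.0193] top [ 0.4382 -0.0111] [0.029 0.029] circ [438.1 -11.2] zmax 0.021
blk 3577 0.02924789889611297 ((606.3518676757812, -4.765449523925781), (104.3333740234375, 84.52727508544922), 10.109478950500488)
0.036 103 [ 0.5898 -0.0145  0.036 ] [0.5974 0.0028 0.0498] [ 0.5915 -0.0065  0.0425]
0.05 131 [ 0.5898 -0.0143  0.0501] [0.5987 0.003  0.0649] [ 0.5917 -0.0057  0.0579]
0.065 157 [ 0.5895 -0.0151  0.0651] [0.6037 0.0026 0.078 ] [ 0.5924 -0.0059  0.0736]
0.078 125 [ 0.5904 -0.014   0.0782] [0.6032 0.0022 0.0826] [ 0.5967 -0.006   0.0806]
```

View pics/w3.png

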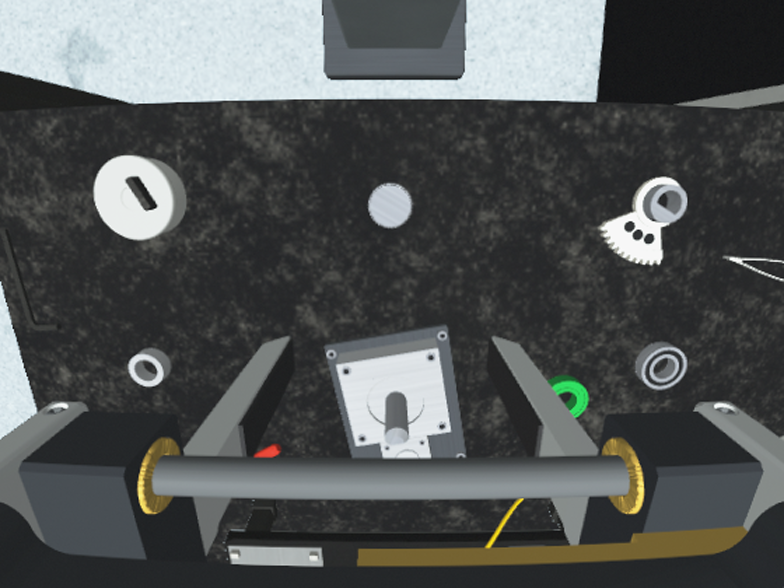

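The drive is at px (397,395) in the picture, its +x turned about +10° from world +x; the shaft is near (0.599,-0.006). Next I refine the fits and the sector yaw.

```bash
python3 - <<'E'
import numpy as np
from scipy.optimize import least_squares
for f in("w2","w3"):
    P=np.load(f+".npz")["P"].reshape(-1,3);P=P[~np.isnan(P[:,0])]
    q=P[(P[:,2]>.04)&(P[:,2]<.075)&(np.hypot(P[:,0]-.598,P[:,1]+.006)<.014)]
    r=least_squares(lambda c:np.hypot(q[:,0]-c[0],q[:,1]-c[1])-.009,[.599,-.006],loss="soft_l1",f_scale=.001)
    print(f,"shaft",r.x.round(4),len(q),np.std(r.fun).round(4))
    for n,c,zz in(("bearing",(.577,.234),.012),("spacer",(.5786,-.226),.014),("cap",(.438,-.011),.02),("hub",(.4345,.206),.018)):
        q=P[(abs(P[:,2]-zz)<.003)&(np.hypot(P[:,0]-c[0],P[:,1]-c[1])<.03)]
        a,b=np.percentile(q[:,:2],[1,99],axis=0);print(n,((a+b)/2).round(4),(b-a).round(4))
    h=(a+b)/2
    d=P[:,:2]-h;R=np.hypot(*d.T);q=d[(R>.03)&(R<.05)&(P[:,2]>.003)&(P[:,2]<.012)]
    A=np.degrees(np.arctan2(q[:,1],q[:,0]));print("fan",np.percentile(A,[1,50,99]).round(1),len(q))
E
```

```text
w2 shaft [ 0.5999 -0.0059] 184 0.0005
bearing [0.5772 0.2343] [0.039  0.0392]
spacer [ 0.5787 -0.2262] [0.0313 0.0299]
cap [ 0.4381 -0.0112] [0.0291 0.0293]
hub [0.4346 0.2057] [0.0285 0.0299]
fan [-67.6 -27.6  12.1] 485
w3 shaft [ 0.5995 -0.006 ] 297 0.0004
bearing [0.5772 0.2332] [0.0397 0.0405]
spacer [ 0.5786 -0.2258] [0.0312 0.0306]
cap [ 0.4382 -0.0111] [0.0289 0.0294]
hub [0.4336 0.2056] [0.0289 0.0283]
fan [-66.7 -28.4  12. ] 729
```

Call:
jog_arm --rows '[{"gripper": 0.065,"slide": [-0.0773,0.2435,0],"spin": -0.177},{"gripper": 0.065,"slide": [-0.0773,0.2435,0],"spin": -0.177},{"gripper": 0.065,"slide": [-0.0773,0.2435,0],"spin": -0.177},{"gripper": 0.065,"slide": [-0.0773,0.2435,0],"spin": -0.177},{"gripper": 0.065,"slide": [-0.0773,0.2435,0],"spin": -0.177},{"gripper": 0.065,"slide": [-0.0773,0.2435,0],"spin": -0.177},{"gripper": 0.065,"slide": [-0.0773,0.2435,0.08],"spin": -0.177},{"gripper": 0.065,"slide": [-0.0773,0.2435,0.08],"spin": -0.177}]'

```text
time_s: 4.4
ee_pos: [0.576, 0.2348, 0.2686]
eef_rot: [-3.142, 0.0, -2.963]
force: [0.4, -0.7, -0.6]
grip_width: 0.0651
grip_force: 0.0
```

```bash
python3 - <<'E'
from h import *
c,P=meas("w4.png",["bearing"])
go(.5772,.234,.2055,np.pi+.176)
E
```

```text
{'time_s': 4.4, 'qpos': [0.3282, 0.5921, 1.433, -0.0001, 1.1163, -1.4214], 'ee_pos': [0.576, 0.2348, 0.2686], 'eef_rot': [-3.1416, 0.0002, -2.9627], 'force': [0.3746, -0.7222, -0.6126], 'grip_width': 0.0651, 'grip_force': 0.0}
bearing 0.7 px 178 241 1615 med [0.6083 0.1483 0.0105] top [0.6098 0.1479] [0.04 0.04] circ [610.2 147.7] zmax 0.012
bearing 0.59 px 277 225 1492 med [0.5765 0.2333 0.0107] top [0.578  0.2336] [0.039 0.039] circ [578.5 233.9] zmax 0.012
bearing 0.34 px 12 14 810 med [0.4442 0.003  0.0107] top [0.4437 0.0018] [0.015 0.009] circ [444.    1.6] zmax 0.02
slide [-0.0016, -0.0004, 0.0614] spin 0.0021
```

View pics/w4.png

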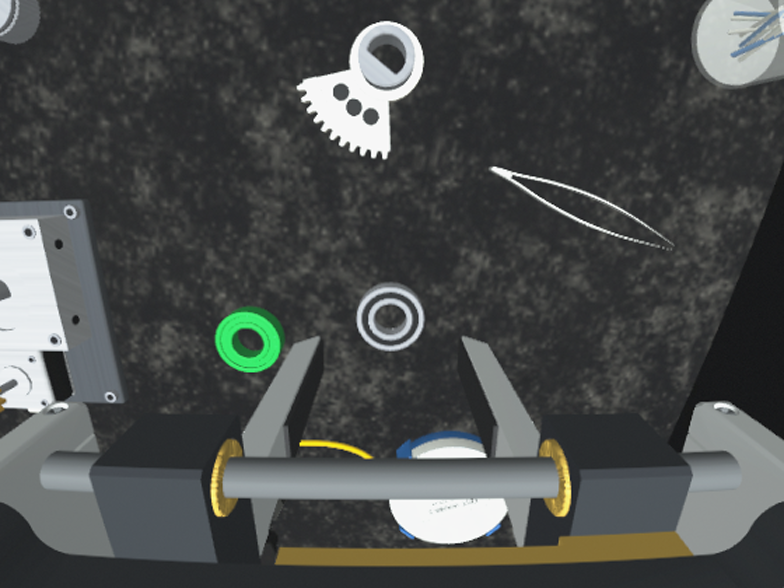

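The steel bearing at (390,317) is centred between the fingers, and green at (250,340) is clear of them. Descending.

Call:
jog_arm --rows '[{"gripper": 0.065,"slide": [-0.0005,0,0.045],"spin": 0},{"gripper": 0.065,"slide": [-0.0005,0,0.063],"spin": 0},{"gripper": 0.065,"slide": [-0.0005,0,0.063],"spin": 0},{"gripper": 0.03,"slide": [-0.0005,0,0.063],"spin": 0},{"gripper": 0.03,"slide": [-0.0005,0,0.063],"spin": 0},{"gripper": 0.03,"slide": [-0.0005,0,0.063],"spin": 0},{"gripper": 0.03,"slide": [-0.0005,0,0.063],"spin": 0},{"gripper": 0.03,"slide": [-0.0005,0,0.063],"spin": 0}]' --squeeze 15

```text
time_s: 5.3
ee_pos: [0.5779, 0.2342, 0.2082]
eef_rot: [3.141, 0.002, -2.964]
force: [-1.4, 0.8, 7.9]
grip_width: 0.0396
grip_force: 15.0
```

Call:
jog_arm --rows '[{"gripper": 0.065,"slide": [0,0,0],"spin": 0},{"gripper": 0.065,"slide": [0,0,0],"spin": 0},{"gripper": 0.065,"slide": [0,0,0],"spin": 0},{"gripper": 0.065,"slide": [0,0,0],"spin": 0}]'

```text
time_s: 5.7
ee_pos: [0.5775, 0.2341, 0.2066]
eef_rot: [-3.142, -0.0, -2.964]
force: [-0.4, -0.6, -0.1]
grip_width: 0.0645
grip_force: 0.0
```

```bash
python3 - <<'E'
from h import *
c,P=meas("w5.png",["bearing"])
E
```

```text
{'time_s': 5.7, 'qpos': [0.3263, 0.6772, 1.4577, -0.0, 1.007, -1.4216], 'ee_pos': [0.5775, 0.2341, 0.2066], 'eef_rot': [-3.1415, -0.0002, -2.9644], 'force': [-0.358, -0.5578, -0.0516], 'grip_width': 0.0645, 'grip_force': 0.0}
bearing 0.72 px 150 272 2491 med [0.6049 0.1479 0.0104] top [0.5883 0.1561] [0.073 0.056] circ [586.6 162.3] zmax 0.012
bearing 0.66 px 278 255 2678 med [0.5772 0.2336 0.0106] top [0.5779 0.2335] [0.039 0.04 ] circ [578.2 233.6] zmax 0.012
```

View pics/w5.png

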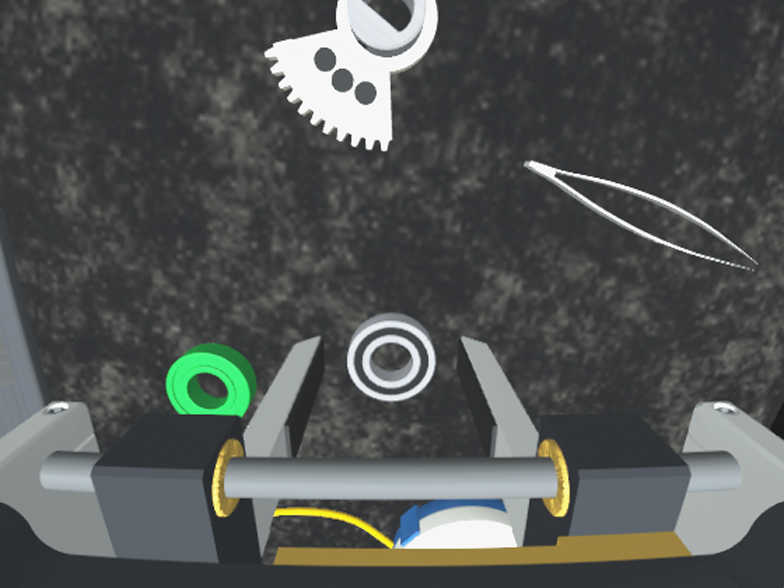

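The bearing at (390,357) is unmoved. The grip climbed on its top chamfer, so I go 3 mm deeper and regrip.

Call:
jog_arm --rows '[{"gripper": 0.065,"slide": [0,0,0.003],"spin": 0},{"gripper": 0.065,"slide": [0,0,0.003],"spin": 0},{"gripper": 0.03,"slide": [0,0,0.003],"spin": 0},{"gripper": 0.03,"slide": [0,0,0.003],"spin": 0},{"gripper": 0.03,"slide": [0,0,0.003],"spin": 0},{"gripper": 0.03,"slide": [0,0,0.003],"spin": 0},{"gripper": 0.03,"slide": [0,0,0.003],"spin": 0},{"gripper": 0.03,"slide": [0,0,0.003],"spin": 0}]' --squeeze 15

```text
time_s: 6.6
ee_pos: [0.5776, 0.2341, 0.2037]
eef_rot: [3.142, 0.0, -2.964]
force: [0.4, 0.1, 0.6]
grip_width: 0.0407
grip_force: 15.0
```

Call:
jog_arm --rows '[{"gripper": 0.03,"slide": [0,0,-0.05],"spin": 0},{"gripper": 0.03,"slide": [0,0,-0.1],"spin": 0},{"gripper": 0.03,"slide": [0,0,-0.1],"spin": 0},{"gripper": 0.03,"slide": [0.005,-0.05,-0.1],"spin": 0},{"gripper": 0.03,"slide": [0.01,-0.1,-0.1],"spin": 0},{"gripper": 0.03,"slide": [0.014,-0.15,-0.1],"spin": 0},{"gripper": 0.03,"slide": [0.018,-0.2,-0.1],"spin": 0},{"gripper": 0.03,"slide": [0.0207,-0.2402,-0.1],"spin": 0}]'

```text
time_s: 7.4
ee_pos: [0.5993, -0.0085, 0.3033]
eef_rot: [-3.141, -0.0, -2.965]
force: [0.3, 0.7, -0.7]
grip_width: 0.0405
grip_force: 15.0
```

Call:
jog_arm --rows '[{"gripper": 0.03,"slide": [0,0,0],"spin": 0},{"gripper": 0.03,"slide": [0,0,0],"spin": 0}]'

```text
time_s: 7.6
ee_pos: [0.5995, -0.0066, 0.3032]
eef_rot: [3.141, -0.0, -2.966]
force: [0.9, 0.5, -0.2]
grip_width: 0.0405
grip_force: 15.0
```

```bash
python3 - <<'E'
from h import *
go(.5997,-.006,.2295,np.pi+.176)
c,P=meas("w6.png",["bearing"])
save(c,"w6c.png",(180,200,380,420),3)
E
```

```text
slide [-0.0004, 0.0006, 0.0737] spin -0.0005
{'time_s': 7.6, 'qpos': [-0.0722, 0.5053, 1.4802, 0.0002, 1.1566, -1.8185], 'ee_pos': [0.5995, -0.0066, 0.3032], 'eef_rot': [3.1413, -0.0004, -2.9661], 'force': [0.8944, 0.4668, -0.1607], 'grip_width': 0.0405, 'grip_force': 15.0}
bearing 0.94 px 278 256 2671 med [ 0.5987 -0.0077  0.1101] top [ 0.5997 -0.0073] [0.039 0.039] circ [600.1  -7.2] zmax 0.112
bearing 0.8 px 421 245 1187 med [0.6086 0.1451 0.0106] top [0.61   0.1469] [0.04 0.04] circ [609.6 146.9] zmax 0.012
```

View pics/w6c.png

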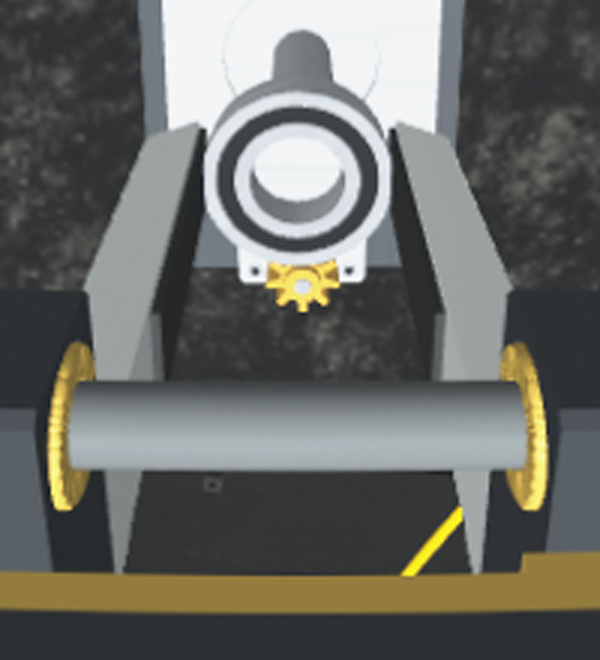

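The bearing is level in the grip, the shaft behind it and the pinion ahead on the drive's +x. Lowering to just above the seat.

Call:
jog_arm --rows '[{"gripper": 0.03,"slide": [0,0.001,0.01],"spin": 0},{"gripper": 0.03,"slide": [0,0.001,0.02],"spin": 0},{"gripper": 0.03,"slide": [0,0.001,0.03],"spin": 0},{"gripper": 0.03,"slide": [0,0.001,0.042],"spin": 0},{"gripper": 0.03,"slide": [0,0.001,0.054],"spin": 0},{"gripper": 0.03,"slide": [0,0.001,0.064],"spin": 0},{"gripper": 0.03,"slide": [0,0.001,0.07],"spin": 0},{"gripper": 0.03,"slide": [0,0.001,0.0725],"spin": 0}]'

```text
time_s: 8.5
ee_pos: [0.5993, -0.0051, 0.2303]
eef_rot: [3.141, -0.001, -2.964]
force: [-0.4, 0.6, -0.8]
grip_width: 0.0406
grip_force: 15.0
```

Call:
jog_arm --rows '[{"gripper": 0.06,"slide": [0,0,0],"spin": 0},{"gripper": 0.06,"slide": [0,0,0],"spin": 0},{"gripper": 0.06,"slide": [0,0,0],"spin": 0},{"gripper": 0.06,"slide": [0,0,0],"spin": 0},{"gripper": 0.06,"slide": [0,0,-0.04],"spin": 0},{"gripper": 0.06,"slide": [0,0,-0.08],"spin": 0},{"gripper": 0.06,"slide": [0,0,-0.12],"spin": 0},{"gripper": 0.06,"slide": [0,0,-0.12],"spin": 0}]'

```text
time_s: 9.3
ee_pos: [0.5997, -0.005, 0.3572]
eef_rot: [-3.139, 0.009, -2.964]
force: [-0.5, 0.7, 0.4]
grip_width: 0.0602
grip_force: 0.0
```

Call:
jog_arm --rows '[{"gripper": 0.06,"slide": [0.08,0,0],"spin": 0},{"gripper": 0.06,"slide": [0.08,0,0],"spin": 0},{"gripper": 0.06,"slide": [0.08,0,0],"spin": 0},{"gripper": 0.06,"slide": [0.08,0,0],"spin": 0}]'

```text
time_s: 9.7
ee_pos: [0.5207, -0.0192, 0.3515]
eef_rot: [-3.141, 0.001, -2.965]
force: [0.5, 0.2, 0.4]
grip_width: 0.06
grip_force: 0.0
```

```bash
cat >> h.py <<'E'
def drivecheck(z,f):
    "points near z around the shaft"
    st();c=cap("wrist");save(c,f,s=1.4);P=cloud(c).reshape(-1,3);P=P[~np.isnan(P[:,0])]
    d=np.hypot(P[:,0]-.5997,P[:,1]+.006);q=P[(d<.025)&(abs(P[:,2]-z)<.004)]
    a,b=np.percentile(q[:,:2],[1,99],axis=0);A=np.linalg.lstsq(np.c_[q[:,:2]-[.5997,-.006],np.ones(len(q))],q[:,2],rcond=None)[0]
    print("ring",len(q),((a+b)/2).round(4),(b-a).round(4),"z",np.median(q[:,2]).round(4),"plane",A.round(4))
E
python3 - <<'E'
from h import *
drivecheck(.038,"w7.png")
E
```

```text
{'time_s': 9.7, 'qpos': [-0.1071, 0.2865, 1.6674, 0.0, 1.1867, -1.8548], 'ee_pos': [0.5207, -0.0192, 0.3515], 'eef_rot': [-3.1413, 0.0009, -2.9647], 'force': [0.5174, 0.2491, 0.4034], 'grip_width': 0.06, 'grip_force': 0.0}
ring 652 [ 0.5974 -0.0059] [0.0374 0.0399] z 0.0368 plane [0.0079 0.0014 0.0368]
```

The bearing's top reads 36.8 mm, against a 0.8 mm low bias on the known block top, so it is seated and level. Next is the spacer.

```bash
python3 - <<'E'
from h import *
go(.5787,-.226,.2037)
E
```

```text
slide [-0.0201, -0.2138, 0.1477] spin 0.0
```

Call:
jog_arm --rows '[{"gripper": 0.06,"slide": [-0.005,-0.05,0],"spin": 0},{"gripper": 0.06,"slide": [-0.01,-0.1,0],"spin": 0},{"gripper": 0.06,"slide": [-0.015,-0.15,0],"spin": 0},{"gripper": 0.06,"slide": [-0.019,-0.2,0],"spin": 0},{"gripper": 0.06,"slide": [-0.02,-0.214,0],"spin": 0},{"gripper": 0.06,"slide": [-0.02,-0.214,0.05],"spin": 0},{"gripper": 0.06,"slide": [-0.02,-0.214,0.09],"spin": 0},{"gripper": 0.06,"slide": [-0.02,-0.214,0.09],"spin": 0}]'

```text
time_s: 10.55
ee_pos: [0.5776, -0.2255, 0.2554]
eef_rot: [3.136, -0.008, -2.964]
force: [0.5, 0.1, 1.6]
grip_width: 0.0602
grip_force: 0.0
```

```bash
python3 - <<'E'
from h import *
c,P=meas("w8.png",["spacer"])
go(.5787,-.226,.2037)
E
```

```text
{'time_s': 10.55, 'qpos': [-0.4313, 0.606, 1.445, 0.0001, 1.1, -2.1797], 'ee_pos': [0.5776, -0.2255, 0.2554], 'eef_rot': [3.1361, -0.0077, -2.9641], 'force': [0.4939, 0.0877, 1.5663], 'grip_width': 0.0602, 'grip_force': 0.0}
spacer 0.61 px 275 232 931 med [ 0.5781 -0.2274  0.0128] top [ 0.5786 -0.2268] [0.03 0.03] circ [ 578.5 -227.1] zmax 0.014
slide [0.0, -0.0, 0.0582] spin 0.0
```

Call:
jog_arm --rows '[{"gripper": 0.06,"slide": [0,-0.0005,0.04],"spin": 0},{"gripper": 0.06,"slide": [0,-0.0005,0.058],"spin": 0},{"gripper": 0.06,"slide": [0,-0.0005,0.058],"spin": 0},{"gripper": 0.02,"slide": [0,-0.0005,0.058],"spin": 0},{"gripper": 0.02,"slide": [0,-0.0005,0.058],"spin": 0},{"gripper": 0.02,"slide": [0,-0.0005,0.058],"spin": 0},{"gripper": 0.02,"slide": [0,-0.0005,0.058],"spin": 0},{"gripper": 0.02,"slide": [0,-0.0005,0.058],"spin": 0}]'

```text
time_s: 11.45
ee_pos: [0.5783, -0.2268, 0.2041]
eef_rot: [-3.141, 0.001, -2.964]
force: [-1.9, 1.0, 6.7]
grip_width: 0.0306
grip_force: 15.0
```

Call:
jog_arm --rows '[{"gripper": 0.02,"slide": [0,0,-0.05],"spin": 0},{"gripper": 0.02,"slide": [0,0,-0.1],"spin": 0},{"gripper": 0.02,"slide": [0,0,-0.11],"spin": 0},{"gripper": 0.02,"slide": [-0.013,0.048,-0.11],"spin": 0},{"gripper": 0.02,"slide": [-0.026,0.096,-0.11],"spin": 0},{"gripper": 0.02,"slide": [-0.039,0.144,-0.11],"spin": 0},{"gripper": 0.02,"slide": [-0.052,0.19,-0.11],"spin": 0},{"gripper": 0.02,"slide": [-0.06,0.214,-0.11],"spin": 0}]'

```text
time_s: 12.25
ee_pos: [0.5993, -0.0022, 0.3129]
eef_rot: [3.141, -0.0, -2.962]
force: [0.3, -0.5, -0.6]
grip_width: 0.0307
grip_force: 15.0
```

Call:
jog_arm --rows '[{"gripper": 0.02,"slide": [0,0,0],"spin": 0},{"gripper": 0.02,"slide": [0,0,0],"spin": 0},{"gripper": 0.02,"slide": [0,0,0],"spin": 0}]'

```text
time_s: 12.55
ee_pos: [0.5994, -0.0066, 0.3129]
eef_rot: [-3.142, -0.0, -2.965]
force: [-0.1, 0.9, -0.4]
grip_width: 0.0304
grip_force: 15.0
```

```bash
cat >> h.py <<'E'
def held(z0,z1,R=.03):
    c=cap("wrist");P=cloud(c).reshape(-1,3);P=P[~np.isnan(P[:,0])];e=np.array(telemetry.get_obs()["ee_pos"])
    return c,P
E
python3 - <<'E'
from h import *
c,P=meas("w9.png",["spacer"])
m=finder.masks_of("spacer","wrist")[0]["region"];q=P[m];q=q[q[:,2]>np.percentile(q[:,2],97)-.003]
A=np.linalg.lstsq(np.c_[q[:,:2]-q[:,:2].mean(0),np.ones(len(q))],q[:,2],rcond=None)[0];print("tilt",A.round(3))
go(.5997,-.006,.2422,np.pi+.176)
E
```

```text
{'time_s': 12.55, 'qpos': [-0.0721, 0.4941, 1.4725, -0.0002, 1.1753, -1.819], 'ee_pos': [0.5994, -0.0066, 0.3129], 'eef_rot': [-3.1415, -0.0004, -2.9655], 'force': [-0.091, 0.9007, -0.4025], 'grip_width': 0.0304, 'grip_force': 14.9998}
spacer 0.64 px 278 256 1534 med [ 0.599  -0.0076  0.1214] top [ 0.599 -0.008] [0.031 0.029] circ [599.2  -7.5] zmax 0.123
tilt [0. 0. 0.]
slide [-0.0004, 0.0006, 0.0709] spin -0.0003<stdin>:4: RuntimeWarning: Mean of empty slice.
  ret = um.true_divide(
```

Call:
jog_arm --rows '[{"gripper": 0.02,"slide": [-0.0005,0.001,0.012],"spin": 0},{"gripper": 0.02,"slide": [-0.0005,0.001,0.022],"spin": 0},{"gripper": 0.02,"slide": [-0.0005,0.001,0.032],"spin": 0},{"gripper": 0.02,"slide": [-0.0005,0.001,0.042],"spin": 0},{"gripper": 0.02,"slide": [-0.0005,0.001,0.054],"spin": 0},{"gripper": 0.02,"slide": [-0.0005,0.001,0.064],"spin": 0},{"gripper": 0.02,"slide": [-0.0005,0.001,0.0695],"spin": 0},{"gripper": 0.02,"slide": [-0.0005,0.001,0.07],"spin": 0}]'

```text
time_s: 13.5
ee_pos: [0.5998, -0.0044, 0.2425]
eef_rot: [3.141, -0.001, -2.964]
force: [0.3, -0.4, -0.2]
grip_width: 0.0307
grip_force: 15.0
```

Call:
jog_arm --rows '[{"gripper": 0.06,"slide": [0,0,0],"spin": 0},{"gripper": 0.06,"slide": [0,0,0],"spin": 0},{"gripper": 0.06,"slide": [0,0,0],"spin": 0},{"gripper": 0.06,"slide": [0,0,0],"spin": 0},{"gripper": 0.06,"slide": [0,0,-0.04],"spin": 0},{"gripper": 0.06,"slide": [0,0,-0.08],"spin": 0},{"gripper": 0.06,"slide": [0.04,0,-0.11],"spin": 0},{"gripper": 0.06,"slide": [0.08,0,-0.11],"spin": 0}]'

```text
time_s: 14.3
ee_pos: [0.5204, -0.0186, 0.3568]
eef_rot: [-3.14, 0.006, -2.964]
force: [0.3, 0.0, 0.7]
grip_width: 0.0601
grip_force: 0.0
```

Call:
jog_arm --rows '[{"gripper": 0.06,"slide": [0,0,0],"spin": 0},{"gripper": 0.06,"slide": [0,0,0],"spin": 0},{"gripper": 0.06,"slide": [0,0,0],"spin": 0}]'

```text
time_s: 14.6
ee_pos: [0.5218, -0.0185, 0.3533]
eef_rot: [-3.141, 0.001, -2.964]
force: [-0.3, 0.4, -0.7]
grip_width: 0.0601
grip_force: 0.0
```

```bash
python3 - <<'E'
from h import *
drivecheck(.052,"w10.png")
go(.4345,.2058,.2115,np.pi+.176-.176-.482)
E
```

```text
{'time_s': 14.6, 'qpos': [-0.1056, 0.2869, 1.6624, 0.0, 1.1917, -1.8536], 'ee_pos': [0.5218, -0.0185, 0.3533], 'eef_rot': [-3.1414, 0.0007, -2.9643], 'force': [-0.2708, 0.3626, -0.711], 'grip_width': 0.0601, 'grip_force': 0.0}
ring 350 [ 0.5969 -0.0053] [0.0264 0.0304] z 0.0512 plane [ 0.0231 -0.0078  0.0513]
slide [0.0464, 0.2361, 0.1415] spin 0.6594
```

The spacer's top reads 51.2 mm with the same bias, so it is seated. Next is the sector, with the fingers closing along the gear's y.

Call:
jog_arm --rows '[{"gripper": 0.05,"slide": [0.01,0.048,0],"spin": 0.14},{"gripper": 0.05,"slide": [0.02,0.096,0],"spin": 0.28},{"gripper": 0.05,"slide": [0.03,0.144,0],"spin": 0.42},{"gripper": 0.05,"slide": [0.04,0.192,0],"spin": 0.56},{"gripper": 0.05,"slide": [0.0464,0.236,0],"spin": 0.659},{"gripper": 0.05,"slide": [0.0464,0.236,0.04],"spin": 0.659},{"gripper": 0.05,"slide": [0.0464,0.236,0.08],"spin": 0.659},{"gripper": 0.05,"slide": [0.0464,0.236,0.08],"spin": 0.659}]'

```text
time_s: 15.45
ee_pos: [0.4331, 0.206, 0.2689]
eef_rot: [-3.136, -0.005, 2.661]
force: [1.2, 0.0, 0.8]
grip_width: 0.0497
grip_force: 0.0
```

Call:
jog_arm --rows '[{"gripper": 0.05,"slide": [0,0,0],"spin": 0},{"gripper": 0.05,"slide": [0,0,0],"spin": 0}]'

```text
time_s: 15.65
ee_pos: [0.4346, 0.2056, 0.2749]
eef_rot: [3.14, 0.002, 2.659]
force: [0.2, 0.4, 0.6]
grip_width: 0.0499
grip_force: 0.0
```

```bash
python3 - <<'E'
from h import *
c,P=meas("w11.png",["sector_gear"])
m=finder.masks_of("sector_gear","wrist")[0]["region"];q=P[m];t=q[q[:,2]>.0155]
a,b=np.percentile(t[:,:2],[1,99],axis=0);h=(a+b)/2;print("hub",h.round(4),(b-a).round(4))
d=q[:,:2]-h;R=np.hypot(*d.T);k=d[(R>.03)&(R<.049)&(q[:,2]<.012)]
print("fan",np.percentile(np.arctan2(k[:,1],k[:,0]),[1,99]).round(3))
go(h[0],h[1],.208,np.pi-.482)
E
```

```text
{'time_s': 15.65, 'qpos': [0.3657, 0.3048, 1.846, 0.0, 0.9883, -0.7228], 'ee_pos': [0.4346, 0.2056, 0.2749], 'eef_rot': [3.1398, 0.0016, 2.6593], 'force': [0.208, 0.4334, 0.5938], 'grip_width': 0.0499, 'grip_force': 0.0}
sector_gear 0.56 px 279 236 2967 med [0.449  0.1997 0.0049] top [0.434  0.2059] [0.028 0.028] circ [434.5 206. ] zmax 0.018
hub [0.434  0.2059] [0.0279 0.0283]
fan [-1.192  0.223]
slide [0.0005, 0.0002, 0.0666] spin -0.0003
```

View pics/w11.png

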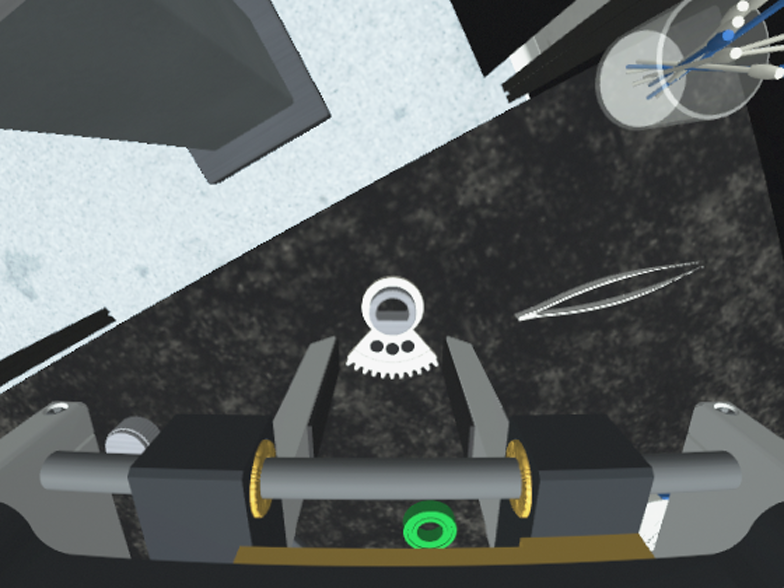

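The hub at (392,305) is centred between the fingers with the fan pointing straight down in the image (aligned). Descending to grip the hub above the fan.

Call:
jog_arm --rows '[{"gripper": 0.05,"slide": [0,0,0.04],"spin": 0},{"gripper": 0.05,"slide": [0,0,0.0665],"spin": 0},{"gripper": 0.05,"slide": [0,0,0.0665],"spin": 0},{"gripper": 0.02,"slide": [0,0,0.0665],"spin": 0},{"gripper": 0.02,"slide": [0,0,0.0665],"spin": 0},{"gripper": 0.02,"slide": [0,0,0.0665],"spin": 0},{"gripper": 0.02,"slide": [0,0,0.0665],"spin": 0},{"gripper": 0.02,"slide": [0,0,0.0665],"spin": 0}]' --squeeze 20

```text
time_s: 16.6
ee_pos: [0.4342, 0.2058, 0.2081]
eef_rot: [3.14, 0.002, 2.66]
force: [-0.1, -0.2, 8.5]
grip_width: 0.0292
grip_force: 20.0
```

Call:
jog_arm --rows '[{"gripper": 0.02,"slide": [0,0,-0.05],"spin": 0},{"gripper": 0.02,"slide": [0,0,-0.1],"spin": 0},{"gripper": 0.02,"slide": [0,0,-0.13],"spin": 0},{"gripper": 0.02,"slide": [-0.04,-0.018,-0.13],"spin": -0.13},{"gripper": 0.02,"slide": [-0.08,-0.036,-0.13],"spin": -0.26},{"gripper": 0.02,"slide": [-0.12,-0.054,-0.13],"spin": -0.39},{"gripper": 0.02,"slide": [-0.16,-0.072,-0.13],"spin": -0.52},{"gripper": 0.02,"slide": [-0.2,-0.09,-0.13],"spin": -0.66}]'

```text
time_s: 17.4
ee_pos: [0.57, 0.0315, 0.3374]
eef_rot: [-3.141, 0.001, -2.958]
force: [1.7, 0.2, -0.2]
grip_width: 0.0292
grip_force: 20.0
```

```bash
python3 - <<'E'
from h import *
st();go(.5999,-.0053,.336,np.pi+.176)
E
```

```text
{'time_s': 17.4, 'qpos': [-0.0089, 0.4075, 1.5379, 0.0, 1.1953, -1.7633], 'ee_pos': [0.57, 0.0315, 0.3374], 'eef_rot': [-3.1414, 0.0009, -2.958], 'force': [1.7157, 0.1518, -0.234], 'grip_width': 0.0292, 'grip_force': 19.9985}
slide [-0.0227, -0.0417, 0.0015] spin 0.0076
```

Call:
jog_arm --rows '[{"gripper": 0.02,"slide": [-0.023,-0.042,0],"spin": 0},{"gripper": 0.02,"slide": [-0.023,-0.042,0],"spin": 0},{"gripper": 0.02,"slide": [-0.023,-0.042,0],"spin": 0},{"gripper": 0.02,"slide": [-0.023,-0.042,0],"spin": 0}]'

```text
time_s: 17.8
ee_pos: [0.5989, -0.0033, 0.3369]
eef_rot: [3.141, -0.0, -2.963]
force: [0.1, 0.3, -1.0]
grip_width: 0.0292
grip_force: 20.0
```

```bash
python3 - <<'E'
from h import *
c,P=meas("w12.png",["sector_gear"]);save(c,"w12c.png",(180,200,380,420),3)
m=finder.masks_of("sector_gear","wrist")[0]["region"];q=P[m];q=q[q[:,2]>.1];t=q[q[:,2]>np.percentile(q[:,2],97)-.0025]
a,b=np.percentile(t[:,:2],[1,99],axis=0);h=(a+b)/2;print("hub",h.round(4),(b-a).round(4))
d=q[:,:2]-h;R=np.hypot(*d.T);k=(R>.03)&(R<.049)&(q[:,2]<t[:,2].mean()-.007)
print("fan",np.percentile(np.arctan2(d[k][:,1],d[k][:,0]),[1,99]).round(3),q[k][:,2].mean())
go(.5997,-.006,.260,np.pi+.176)
E
```

```text
{'time_s': 17.8, 'qpos': [-0.0667, 0.4677, 1.4522, 0.0002, 1.2218, -1.8163], 'ee_pos': [0.5989, -0.0033, 0.3369], 'eef_rot': [3.1414, -0.0001, -2.9629], 'force': [0.105, 0.2961, -0.9865], 'grip_width': 0.0292, 'grip_force': 19.9992}
sector_gear 0.7 px 278 269 4062 med [ 0.6082 -0.0021  0.1339] top [ 0.5976 -0.0038] [0.029 0.03 ] circ [599.   -4.3] zmax 0.147
hub [ 0.5977 -0.0038] [0.0284 0.0299]
fan [-0.371  0.685] 0.13304722732429497
slide [-0.0002, -0.003, 0.0771] spin 0.0035
```

View pics/w12c.png

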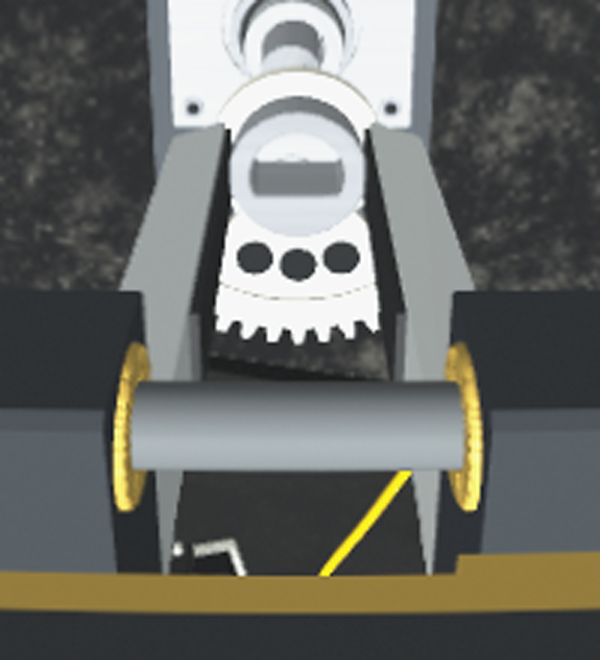

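The sector is level in the grip, its bore flat towards the motor and the fan along the drive's +x. Lowering in steps with force watch.

Call:
jog_arm --rows '[{"gripper": 0.02,"slide": [-0.001,-0.0015,0.02],"spin": 0.002},{"gripper": 0.02,"slide": [-0.001,-0.0015,0.04],"spin": 0.002},{"gripper": 0.02,"slide": [-0.001,-0.0015,0.047],"spin": 0.002},{"gripper": 0.02,"slide": [-0.001,-0.0015,0.052],"spin": 0.002},{"gripper": 0.02,"slide": [-0.001,-0.0015,0.057],"spin": 0.002},{"gripper": 0.02,"slide": [-0.001,-0.0015,0.057],"spin": 0.002}]'

```text
time_s: 18.55
ee_pos: [0.6006, -0.0053, 0.2797]
eef_rot: [-3.142, 0.0, -2.965]
force: [0.6, -0.4, -0.4]
grip_width: 0.0293
grip_force: 20.0
```

Call:
jog_arm --rows '[{"gripper": 0.02,"slide": [0,0,0.005],"spin": 0},{"gripper": 0.02,"slide": [0,0,0.009],"spin": 0},{"gripper": 0.02,"slide": [0,0,0.013],"spin": 0},{"gripper": 0.02,"slide": [0,0,0.016],"spin": 0},{"gripper": 0.02,"slide": [0,0,0.019],"spin": 0},{"gripper": 0.02,"slide": [0,0,0.019],"spin": 0}]'

```text
time_s: 19.15
ee_pos: [0.6006, -0.0054, 0.2604]
eef_rot: [3.142, -0.0, -2.965]
force: [0.3, 0.7, -0.8]
grip_width: 0.0289
grip_force: 20.0
```

Call:
jog_arm --rows '[{"gripper": 0.05,"slide": [0,0,0],"spin": 0},{"gripper": 0.05,"slide": [0,0,0],"spin": 0},{"gripper": 0.05,"slide": [0,0,0],"spin": 0},{"gripper": 0.05,"slide": [0,0,0],"spin": 0},{"gripper": 0.05,"slide": [0,0,-0.04],"spin": 0},{"gripper": 0.05,"slide": [0,0,-0.08],"spin": 0},{"gripper": 0.05,"slide": [0.04,0,-0.1],"spin": 0},{"gripper": 0.05,"slide": [0.08,0,-0.1],"spin": 0}]'

```text
time_s: 19.95
ee_pos: [0.5211, -0.0195, 0.3633]
eef_rot: [-3.14, 0.005, -2.965]
force: [0.7, 0.8, -0.6]
grip_width: 0.0501
grip_force: 0.0
```

Call:
jog_arm --rows '[{"gripper": 0.05,"slide": [0,0,0],"spin": 0},{"gripper": 0.05,"slide": [0,0,0],"spin": 0},{"gripper": 0.05,"slide": [0,0,0],"spin": 0}]'

```text
time_s: 20.25
ee_pos: [0.5226, -0.0194, 0.3608]
eef_rot: [-3.141, 0.001, -2.965]
force: [0.0, -0.2, 0.0]
grip_width: 0.0498
grip_force: 0.0
```

```bash
python3 - <<'E'
from h import *
drivecheck(.070,"w13.png")
c,P=meas("w13b.png",["sector_gear"]);save(c,"w13c.png",(190,190,370,390),3)
P=P.reshape(-1,3);P=P[~np.isnan(P[:,0])]
d=P[:,:2]-[.5997,-.006];R=np.hypot(*d.T);k=(R>.028)&(R<.049)&(abs(P[:,2]-.057)<.004)
print("fan",np.percentile(np.arctan2(d[k][:,1],d[k][:,0]),[1,99]).round(3),np.median(P[k][:,2]),k.sum())
go(.4381,-.0112,.205)
E
```

```text
{'time_s': 20.25, 'qpos': [-0.1071, 0.2807, 1.6517, 0.0, 1.2085, -1.8541], 'ee_pos': [0.5226, -0.0194, 0.3608], 'eef_rot': [-3.1414, 0.0007, -2.9653], 'force': [0.0026, -0.2257, 0.0186], 'grip_width': 0.0498, 'grip_force': 0.0}
ring 378 [ 0.5991 -0.0067] [0.0285 0.0284] z 0.0691 plane [0.0115 0.0075 0.0691]
{'time_s': 20.3, 'qpos': [-0.107, 0.2812, 1.6516, 0.0, 1.2085, -1.8542], 'ee_pos': [0.5227, -0.0193, 0.3606], 'eef_rot': [-3.1415, 0.0002, -2.9652], 'force': [0.8917, 0.5506, -0.3829], 'grip_width': 0.0502, 'grip_force': 0.0}
sector_gear 0.68 px 278 290 1679 med [ 0.621 -0.005  0.057] top [ 0.5989 -0.0065] [0.028 0.029] circ [599.4  -6.7] zmax 0.07
fan [-0.538  0.876] 0.05656736989578606 776
slide [0.0816, 0.0228, 0.1553] spin 0.0
```

View pics/w13c.png

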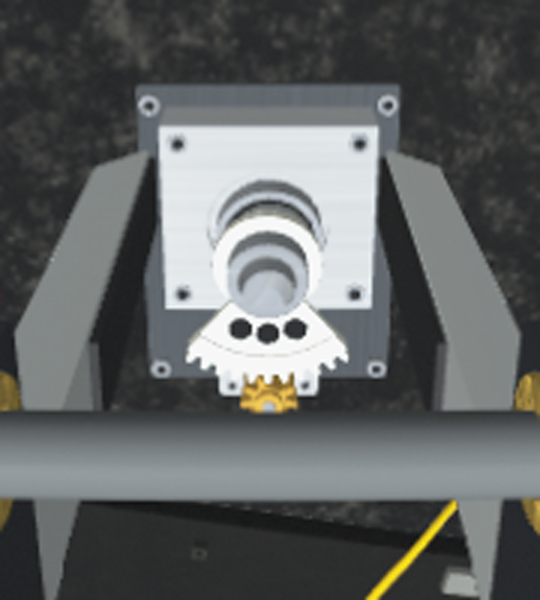

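The sector is seated: its hub top reads 69.1 mm (same bias), the fan at +0.17 rad is meshed with the pinion at (268,400). Last is the end cap.

Call:
jog_arm --rows '[{"gripper": 0.06,"slide": [0.045,0.012,0],"spin": 0},{"gripper": 0.06,"slide": [0.0816,0.0228,0],"spin": 0},{"gripper": 0.06,"slide": [0.0816,0.0228,0.03],"spin": 0},{"gripper": 0.06,"slide": [0.0816,0.0228,0.07],"spin": 0},{"gripper": 0.06,"slide": [0.0816,0.0228,0.09],"spin": 0},{"gripper": 0.06,"slide": [0.0816,0.0228,0.09],"spin": 0},{"gripper": 0.06,"slide": [0.0816,0.0228,0.09],"spin": 0}]'

```text
time_s: 21.1
ee_pos: [0.4381, -0.0112, 0.2711]
eef_rot: [3.142, -0.0, -2.965]
force: [-0.8, 0.2, 0.8]
grip_width: 0.06
grip_force: 0.0
```

```bash
python3 - <<'E'
from h import *
c,P=meas("w14.png",["end_cap"])
go(.4381,-.0112,.2055)
E
```

```text
{'time_s': 21.1, 'qpos': [-0.1093, 0.2262, 1.9608, -0.0, 0.9547, -1.8564], 'ee_pos': [0.4381, -0.0112, 0.2711], 'eef_rot': [3.1416, -0.0001, -2.9652], 'force': [-0.819, 0.1514, 0.7702], 'grip_width': 0.06, 'grip_force': 0.0}
end_cap 0.92 px 279 223 1213 med [ 0.4345 -0.0115  0.0191] top [ 0.4375 -0.0109] [0.028 0.029] circ [437.7 -11. ] zmax 0.02
slide [0.0001, 0.0001, 0.0663] spin 0.0
```

Call:
jog_arm --rows '[{"gripper": 0.06,"slide": [0,0,0.04],"spin": 0},{"gripper": 0.06,"slide": [0,0,0.066],"spin": 0},{"gripper": 0.06,"slide": [0,0,0.066],"spin": 0},{"gripper": 0.02,"slide": [0,0,0.066],"spin": 0},{"gripper": 0.02,"slide": [0,0,0.066],"spin": 0},{"gripper": 0.02,"slide": [0,0,0.066],"spin": 0},{"gripper": 0.02,"slide": [0,0,0.066],"spin": 0},{"gripper": 0.02,"slide": [0,0,0.066],"spin": 0}]'

```text
time_s: 22.0
ee_pos: [0.4378, -0.0113, 0.2056]
eef_rot: [-3.141, 0.002, -2.965]
force: [-1.5, 0.2, 9.0]
grip_width: 0.0321
grip_force: 20.0
```

Call:
jog_arm --rows '[{"gripper": 0.02,"slide": [0,0,-0.05],"spin": 0},{"gripper": 0.02,"slide": [0,0,-0.1],"spin": 0},{"gripper": 0.02,"slide": [0,0,-0.12],"spin": 0},{"gripper": 0.02,"slide": [-0.045,-0.007,-0.12],"spin": 0},{"gripper": 0.02,"slide": [-0.09,-0.014,-0.12],"spin": 0},{"gripper": 0.02,"slide": [-0.13,-0.02,-0.12],"spin": 0},{"gripper": 0.02,"slide": [-0.16,-0.0235,-0.12],"spin": 0},{"gripper": 0.02,"slide": [-0.16,-0.0235,-0.12],"spin": 0}]'

```text
time_s: 22.8
ee_pos: [0.6012, -0.0062, 0.3241]
eef_rot: [-3.142, 0.0, -2.965]
force: [0.6, -0.0, -0.2]
grip_width: 0.0326
grip_force: 20.0
```

Call:
jog_arm --rows '[{"gripper": 0.02,"slide": [0,0,0],"spin": 0},{"gripper": 0.02,"slide": [0,0,0],"spin": 0}]'

```text
time_s: 23.0
ee_pos: [0.5984, -0.0064, 0.3248]
eef_rot: [3.142, -0.0, -2.965]
force: [-0.2, 0.7, 0.7]
grip_width: 0.033
grip_force: 20.0
```

```bash
python3 - <<'E'
from h import *
c,P=meas("w15.png",["end_cap"])
go(.5997,-.006,.276)
E
```

```text
{'time_s': 23.0, 'qpos': [-0.0719, 0.4794, 1.4649, -0.0, 1.1977, -1.8188], 'ee_pos': [0.5984, -0.0064, 0.3248], 'eef_rot': [3.1415, -0.0003, -2.9655], 'force': [-0.1569, 0.715, 0.6795], 'grip_width': 0.033, 'grip_force': 19.9999}
end_cap 0.77 px 278 256 2291 med [ 0.5942 -0.0081  0.138 ] top [ 0.5976 -0.0075] [0.029 0.029] circ [597.5  -7.7] zmax 0.139
end_cap 0.74 px 99 14 2077 med [ 0.4473 -0.1943  0.0244] top [ 0.448  -0.2021] [0.025 0.055] circ [ 437.5 -202.6] zmax 0.026
slide [-0.0012, 0.0002, 0.0491] spin 0.0
```

Call:
jog_arm --rows '[{"gripper": 0.02,"slide": [-0.001,0.0007,0.015],"spin": 0},{"gripper": 0.02,"slide": [-0.001,0.0007,0.028],"spin": 0},{"gripper": 0.02,"slide": [-0.001,0.0007,0.035],"spin": 0},{"gripper": 0.02,"slide": [-0.001,0.0007,0.04],"spin": 0},{"gripper": 0.02,"slide": [-0.001,0.0007,0.044],"spin": 0},{"gripper": 0.02,"slide": [-0.001,0.0007,0.047],"spin": 0},{"gripper": 0.02,"slide": [-0.001,0.0007,0.0485],"spin": 0},{"gripper": 0.02,"slide": [-0.001,0.0007,0.0485],"spin": 0}]'

```text
time_s: 23.9
ee_pos: [0.6, -0.0055, 0.2762]
eef_rot: [-3.142, 0.0, -2.965]
force: [-0.5, -0.1, -1.0]
grip_width: 0.0325
grip_force: 20.0
```

Call:
jog_arm --rows '[{"gripper": 0.06,"slide": [0,0,0],"spin": 0},{"gripper": 0.06,"slide": [0,0,0],"spin": 0},{"gripper": 0.06,"slide": [0,0,0],"spin": 0},{"gripper": 0.06,"slide": [0,0,0],"spin": 0},{"gripper": 0.06,"slide": [0,0,-0.04],"spin": 0},{"gripper": 0.06,"slide": [0,0,-0.08],"spin": 0},{"gripper": 0.06,"slide": [0.04,0,-0.09],"spin": 0},{"gripper": 0.06,"slide": [0.08,0,-0.09],"spin": 0}]'

```text
time_s: 24.7
ee_pos: [0.5204, -0.0196, 0.3679]
eef_rot: [-3.141, 0.003, -2.965]
force: [-0.5, -0.3, -0.3]
grip_width: 0.0601
grip_force: 0.0
```

Call:
jog_arm --rows '[{"gripper": 0.06,"slide": [0,0,0],"spin": 0},{"gripper": 0.06,"slide": [0,0,0],"spin": 0},{"gripper": 0.06,"slide": [0,0,0],"spin": 0}]'

```text
time_s: 25.0
ee_pos: [0.522, -0.0194, 0.3664]
eef_rot: [-3.141, 0.001, -2.965]
force: [0.4, -0.8, 0.7]
grip_width: 0.06
grip_force: 0.0
```

```bash
python3 - <<'E'
from h import *
drivecheck(.090,"w16.png")
c,P=meas("w16b.png",["end_cap"]);save(c,"w16c.png",(190,190,370,390),3)
E
```

```text
{'time_s': 25.0, 'qpos': [-0.1074, 0.2737, 1.647, 0.0, 1.2201, -1.8545], 'ee_pos': [0.522, -0.0194, 0.3664], 'eef_rot': [-3.1414, 0.0009, -2.9653], 'force': [0.3725, -0.7691, 0.6907], 'grip_width': 0.06, 'grip_force': 0.0}
ring 688 [ 0.5988 -0.0068] [0.0295 0.0295] z 0.0892 plane [0.0262 0.0088 0.0891]
{'time_s': 25.05, 'qpos': [-0.1073, 0.2741, 1.647, 0.0, 1.2202, -1.8545], 'ee_pos': [0.5221, -0.0194, 0.3661], 'eef_rot': [-3.1415, 0.0003, -2.9652], 'force': [0.1671, 0.4337, -0.3533], 'grip_width': 0.0602, 'grip_force': 0.0}
end_cap 0.75 px 278 286 983 med [ 0.594  -0.0076  0.0888] top [ 0.5993 -0.0068] [0.03  0.028] circ [599.6  -6.4] zmax 0.09
```

View pics/w16c.png

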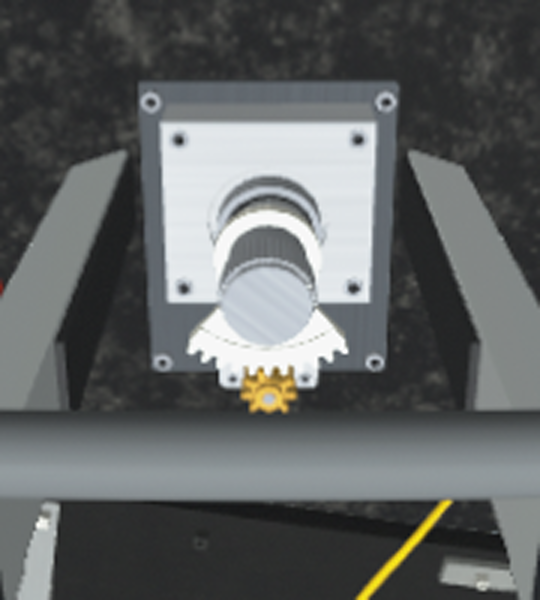

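The cap at (268,305) sits on the hub: its top reads 89.2 mm (same bias, 90 expected), it is centred and level, and the gripper is clear of it. Handing in.

```bash
python3 - <<'E'
from h import *
print(workorder.hand_in())
E
```

```text
the job is handed in; nothing more can be done
None
```

The chuck drive is reassembled — bearing, spacer, sector gear (teeth on the pinion) and end cap, each measured seated, with no bystander disturbed that I saw — and handed in at about 25 s; no verdict was returned.

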